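Clip the specimen carrier shut

ROBOT

A 6-joint arm with a two-finger parallel gripper is mounted at the origin on a cart in front of the work surface, level with it; the furniture and walls round the work are solid. World frame = base frame: x ahead of the robot, y to its left, z up, the work surface at z = 0. Lengths are in m, angles in rad, forces in N, time in s.
With the tool pointing down it reaches from about 0.275 to 0.725 m from the base axis. Payload 15.9 kg.
Tool frame: the origin (TCP) lies at the very end of the fingers, on their centre line; the grasp point (between the pads) lies 19 mm behind it; z points along the fingers, x is the direction in which the jaws open and shut, and the axes are right-handed (so a half turn about z gives the same grasp; the last joint's range is limited). The gripper opens to 85 mm and grips with 20 to 120 N. Pads are 22 mm wide; open, the fingers measure 114 mm over their backs; the gripper's body (76 mm by 85 mm) begins 54 mm behind the grasp point. The pads swing forward as they close: fully open they stand 13 mm farther back than shut.
Start: joints at [1.183, 0.213, -0.034, 1.323, 0, 1.571], TCP at [0.189, 0.463, 0.231] pointing down, gripper open.
Joint ranges: [-2.98, 2.98], [-0.74, 1.72], [-1.14, 1.35], [-2.1, 2.04], [-1.57, 1.44], [-3.14, 3.14]. Speed limits (rad/s): [1.89, 1.89, 2.39, 2.57, 3.14, 3.14].

INTERFACE

Orientations are given as a rotation vector (axis times angle).
In Python, from rig import bot gives the robot as it stands. The module is installed in compiled form; this text tells all that it offers.
- The arm moves only by the tool apply_moves, never from a script. Its argument "targets" is a list that holds one entry, the list of rows, each a list of 7 numbers: the shift along the world's x, y, z in mm, then the turn, a rotation vector about the world's x, y, z in degrees, then the opening, from -1 (shut) to 1 (fully open). A call has 1 to 8 rows; each row shifts and turns the commanded pose from where the row before left it; what a row does not reach is not made up. A row lasts 1/8 s, in which the tool goes at most 62.5 mm and 10.7 degrees, less where a joint would pass 70% of its speed; a pose out of reach is approached as far as the arm can. A call is refused whole if a number of a shift passes 62.5 or a number of a turn 10.7, either way. A call with a gripper value outside its range is refused whole. The fingers move at their own pace and stop on an object; "force" is the grip in N (left out, the last holds). Time passes only in rows, so rows that do not move let the fingers close. It gives the time, the measured TCP pose, the force and the opening at its end, in the units of the state.
- bot.sense(): the state, without advancing time (a new reading comes with each control period).
- bot.get_image(name): name is "scene" or "top" or "wrist"; returns a dict with "img" (420x560x3 uint8, blue, green, red), "fx", "fy", "cx", "cy" (pixels), "k1" (the pictures are not rectified: a ray, as slopes to the right and down, at radius r is drawn at 1 + k1 r^2 times it, then the intrinsics apply), "R" (3x3) and "t" (3): a world point X has camera coordinates R X + t. Camera axes: x right, y down, z forward; pixel columns grow to the right and rows downward; lengths in m; the calibration is good to about 2 mm. A picture is of the moment at which its call begins. There is no depth.
- bot.finish_job(): hands the job in, once; it reports no verdict.
The state is a dict: "time_s": time; "joints": joint angles; "joint_velocities": joint speeds; "joint_efforts": joint torques, N m; "tool_pos": TCP position; "ee_rot": TCP orientation; "contact_force": force on the tool from outside, world axes, zero at the start; "wrist_torque": the same for the moment, N m; "width": opening from 0.0 (shut) to 1.0 (fully open).
Only numpy, scipy, OpenCV 4.12 (cv2) and the standard library are available. Lean on these libraries where they do the work, as an engineer would, in place of code of your own. Each camera call takes 0.05 s, during which the arm holds its last target. There are 200 camera calls.

TASK

Close up the loaded specimen carrier for transport: flip down all four blue clips round its lid and squeeze each one until it snaps fully home, flush and hanging straight down. Leave the carrier standing upright where it is (within 3 cm; it slides easily), and do not disturb the things around it.

Things in the scene. Friction and masses are not known exactly. Their poses are not given: they have to be found in the camera images.
- carrier: Specimen carrier, loose, about 0.9 kg: white box, grey lid already on, 120 (x) x 150 (y) x 120 mm high. Origin: centre of its underside, z up. The lid's rim is a 6 mm wall, top at z = 120 mm, outer faces at x = +-60, y = +-75 mm. Inside it is an open well 108 x 138 mm, floor at z = 79 mm, where a finger can stand behind a clip. A level push of a few newtons slides the carrier, so squeeze clip against rim.
- clip_front (a joint): Blue clip on the carrier's -x side, a flap 34 mm wide, 42 long, 3 thick. Rad: 0 = hanging straight down, snapped shut; 1.57 = straight out; more = up and out. Stays where left. Near the end a sprung hook on its inner face, 32 mm from the hinge, must be forced under a catch rail (9 to 14 N pressed 25 mm below the hinge, different for each clip); then it snaps to 0. Not snapped, it stops at about 0.2.
- hinge_front (a point): Middle of the hinge axis of the clip on the carrier's -x side: 10 mm outside the rim's outer face, 6 mm below the rim's top (114 mm above the underside). Shut, the clip's outer face lies 11.5 mm outside the rim's outer face, so a squeeze over rim and shut clip is 17.5 mm wide.
- foot_front (a point): Middle of the free lower edge of the clip on the carrier's -x side, 42 mm from its hinge; it moves with the clip.
- clip_back (a joint): Blue clip on the carrier's +x side, a flap 34 mm wide, 42 long, 3 thick. Rad: 0 = hanging straight down, snapped shut; 1.57 = straight out; more = up and out. Stays where left. Near the end a sprung hook on its inner face, 32 mm from the hinge, must be forced under a catch rail (9 to 14 N pressed 25 mm below the hinge, different for each clip); then it snaps to 0. Not snapped, it stops at about 0.2.
- hinge_back (a point): Middle of the hinge axis of the clip on the carrier's +x side: 10 mm outside the rim's outer face, 6 mm below the rim's top (114 mm above the underside). Shut, the clip's outer face lies 11.5 mm outside the rim's outer face, so a squeeze over rim and shut clip is 17.5 mm wide.
- foot_back (a point): Middle of the free lower edge of the clip on the carrier's +x side, 42 mm from its hinge; it moves with the clip.
- clip_left (a joint): Blue clip on the carrier's +y side, a flap 34 mm wide, 42 long, 3 thick. Rad: 0 = hanging straight down, snapped shut; 1.57 = straight out; more = up and out. Stays where left. Near the end a sprung hook on its inner face, 32 mm from the hinge, must be forced under a catch rail (9 to 14 N pressed 25 mm below the hinge, different for each clip); then it snaps to 0. Not snapped, it stops at about 0.2.
- hinge_left (a point): Middle of the hinge axis of the clip on the carrier's +y side: 10 mm outside the rim's outer face, 6 mm below the rim's top (114 mm above the underside). Shut, the clip's outer face lies 11.5 mm outside the rim's outer face, so a squeeze over rim and shut clip is 17.5 mm wide.
- foot_left (a point): Middle of the free lower edge of the clip on the carrier's +y side, 42 mm from its hinge; it moves with the clip.
- clip_right (a joint): Blue clip on the carrier's -y side, a flap 34 mm wide, 42 long, 3 thick. Rad: 0 = hanging straight down, snapped shut; 1.57 = straight out; more = up and out. Stays where left. Near the end a sprung hook on its inner face, 32 mm from the hinge, must be forced under a catch rail (9 to 14 N pressed 25 mm below the hinge, different for each clip); then it snaps to 0. Not snapped, it stops at about 0.2.
- hinge_right (a point): Middle of the hinge axis of the clip on the carrier's -y side: 10 mm outside the rim's outer face, 6 mm below the rim's top (114 mm above the underside). Shut, the clip's outer face lies 11.5 mm outside the rim's outer face, so a squeeze over rim and shut clip is 17.5 mm wide.
- foot_right (a point): Middle of the free lower edge of the clip on the carrier's -y side, 42 mm from its hinge; it moves with the clip.
- bottle_amber: Bystander, to be left alone: amber reagent bottle with blue cap, 42 mm diameter, 92 mm high. Origin at the centre of its underside.
- bottle_white: Bystander, to be left alone: white reagent bottle with red cap, 34 mm diameter, 78 mm high. Origin at the centre of its underside.
- carton: Bystander, to be left alone: flat off-white carton, 88 x 96 x 40 mm. Origin at the centre of its underside.
- tip_box: Bystander, to be left alone: yellow pipette-tip box with clear lid, 90 x 126 x 92 mm. Origin at the centre of its underside.

How it is judged:
By the outcome, as a careful person would: the job done as asked, in the order asked, and still so for the second after the job is handed in, with the robot touching nothing.
It also fails if it takes over 54 s, if anything falls off the work surface, if the arm or the gripper's body presses on something with over 40 N, if the wrist force passes 120 N, or if a joint passes its speed limit or range.

## Working session

There is one attempt and no reset: what is moved stays moved. The work goes in short steps, Python scripts to look and compute and a tool call to move; the robot and the scene stay as the last step left them, time stands still between calls to the robot, and variables do not carry over. Pictures are saved under pics/ and viewed, about 8 in all and at most 12, crops included, and the job is handed in when it is done.

Besides the shell and the picture viewer there is one more tool, called as name(argument=value, ...) on one line, values as JSON. apply_moves: Moves the arm, as the interface text tells. Its arguments: {"type":"object","properties":{"targets":{"type":"array"},"force":{"type":"number"}},"required":["targets"]}

```bash
mkdir -p pics
python3 - <<'E'
from rig import bot
import cv2,numpy as np
s=bot.sense();print(s)
for n in ("scene","top"):
    d=bot.get_image(n);cv2.imwrite(f"pics/{n}0.png",d["img"]);print(n,d["fx"],d["cx"],d["cy"],d["k1"],d["R"],d["t"])
E
```

```text
{'time_s': 0.0, 'joints': array([ 1.18301630e+00,  2.13401371e-01, -3.50612965e-02,  1.32349809e+00,
       -2.63327883e-05,  1.57080447e+00]), 'joint_velocities': array([-1.00815371e-03,  5.13449544e-04, -4.40690680e-05,  9.97455093e-04,
       -1.31133289e-03,  6.81460190e-04]), 'joint_efforts': array([-4.77501395e-03, -6.86164427e+01,  4.87120056e+01,  1.74720126e-02,
       -3.68269748e-04,  1.56052903e-05]), 'tool_pos': array([0.18894536, 0.46255536, 0.2307927 ]), 'ee_rot': array([ 2.60728782e+00,  1.75140966e+00, -1.49492874e-03]), 'contact_force': array([-0.94600794,  0.59821869,  0.04140434]), 'wrist_torque': array([ 0.01022838, -0.03328408, -0.0115005 ]), 'width': 0.9992608660992487}
scene 426.2192482859738 278.884318209243 204.94943533297263 0.027113460767120748 [[ 0.51149785 -0.85893652  0.02445404]
 [-0.47641483 -0.30715998 -0.82382137]
 [ 0.71512157  0.40973259 -0.56632177]] [-0.24924035  0.33327211  0.7347364 ]
top 389.0995211049071 280.3219733132376 206.4775827100977 -0.11050485659710456 [[ 0.02345718 -0.99971201 -0.00506608]
 [-0.99055676 -0.02255705 -0.13523491]
 [ 0.13508168  0.00819047 -0.99080061]] [0.03964829 0.57405031 1.08546343]
```

View pics/scene0.png

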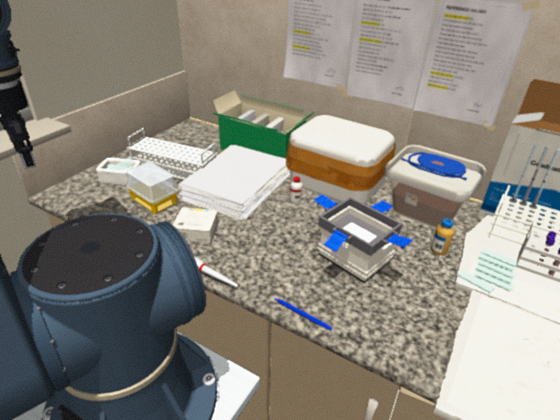

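View pics/top0.png

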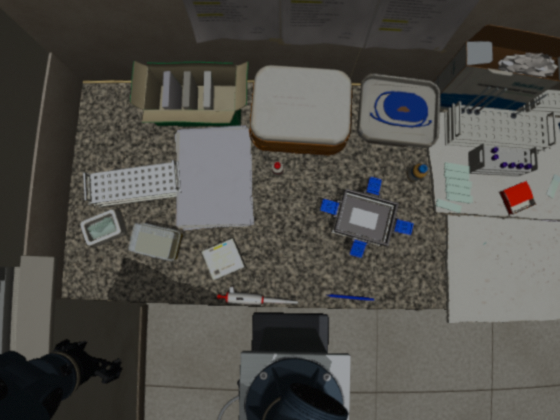

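Scene: carrier at about (360,240) px with four blue clips sticking out. Top: carrier at about (364,218), yawed a little; white bottle (278,168), amber (420,171). I'll zoom in on both.

```bash
cat > h.py <<'E'
import cv2,numpy as np
from rig import bot
def proj(d,X):
    P=np.atleast_2d(X)@np.array(d["R"]).T+d["t"]; s=P[:,:2]/P[:,2:]
    s=s*(1+d["k1"]*(s**2).sum(1,keepdims=True))
    return s*[d["fx"],d["fy"]]+[d["cx"],d["cy"]]
def ray(d,uv):
    m=(np.array(uv,float)-[d["cx"],d["cy"]])/[d["fx"],d["fy"]]; s=m.copy()
    for _ in range(20): s=m/(1+d["k1"]*(s@s))
    R=np.array(d["R"]);return -R.T@d["t"],R.T@np.r_[s,1]
def onz(d,uv,z):
    c,r=ray(d,uv);return c+r*(z-c[2])/r[2]
E
python3 - <<'E'
from h import *
out=[]
for n,x,y in (("scene",305,180),("top",314,170)):
    d=bot.get_image(n);im=d["img"]
    hsv=cv2.cvtColor(im,cv2.COLOR_BGR2HSV)
    m=cv2.inRange(hsv,(105,150,60),(130,255,255))
    k,l,st,c=cv2.connectedComponentsWithStats(m)
    for i in range(1,k):
        if st[i,4]>30:print(n,c[i],st[i], onz(d,c[i],.115) if n=="top" else "")
    out.append(cv2.resize(im[y:y+100,x:x+110],None,fx=5 if 0 else 3.6,fy=3.6*1,interpolation=cv2.INTER_CUBIC))
cv2.imwrite("pics/z.png",np.hstack(out)); print(out[0].shape)
E
```

```text
scene [440.06713287 165.0013986 ] [408 153  57  24 715] 
scene [325.08928571 201.5       ] [315 195  22  14 168] 
scene [381.82608696 206.26811594] [371 201  21  12 138] 
scene [335.89051095 239.91605839] [325 230  23  22 274] 
scene [398.85863874 240.08376963] [387 234  25  14 191] 
scene [303.77682403 313.88841202] [276 299  55  31 233] 
top [405.37487127 106.32955716] [384  92  43  30 971] [ 0.85810408 -0.29653224  0.115     ]
top [373.55721393 185.48756219] [367 177  15  18 201] [ 0.62620909 -0.20069126  0.115     ]
top [328.95734597 206.25118483] [320 199  19  16 211] [ 0.56623372 -0.07881685  0.115     ]
top [403.37914692 226.56872038] [395 219  18  16 211] [ 0.51544069 -0.28133191  0.115     ]
top [357.48756219 248.2039801 ] [350 240  17  17 201] [ 0.45504494 -0.15608158  0.115     ]
top [350.21052632 296.93859649] [329 294  45   6 114] [ 0.32650318 -0.13732553  0.115     ]
(360, 396, 3)
```

View pics/z.png

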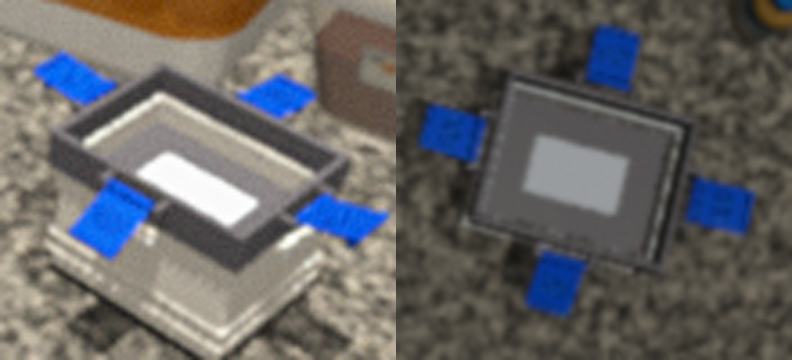

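```bash
cat > fit.py <<'E'
from h import *
from scipy.optimize import least_squares
import sys
N=["front","back","left","right"]
O=dict(front=(-1,0),back=(1,0),left=(0,1),right=(0,-1))
def T(p,X):
    c,s=np.cos(p[2]),np.sin(p[2]);X=np.atleast_2d(X)
    return np.c_[p[0]+c*X[:,0]-s*X[:,1],p[1]+s*X[:,0]+c*X[:,1],X[:,2]]
def clip(n,a,r=.021):
    o=np.array(O[n],float);h=o*([.07,.085][n in("left","right")])
    return np.r_[h+o*r*np.sin(a),.114-r*np.cos(a)]
def blues(d):
    m=cv2.inRange(cv2.cvtColor(d["img"],cv2.COLOR_BGR2HSV),(105,150,60),(130,255,255))
    k,l,st,c=cv2.connectedComponentsWithStats(m);return c[1:][st[1:,4]>20]
def run(p0=(.541,-.179,-.245)+(1.6,)*4):
    ds=[bot.get_image(n) for n in("scene","top")];obs=[blues(d) for d in ds]
    def pts(p):return np.vstack([T(p,clip(n,p[3+i])) for i,n in enumerate(N)])
    near=[o[np.argmin(((proj(d,pts(p0))[:,None]-o)**2).sum(2),1)] for d,o in zip(ds,obs)]
    f=lambda p:np.vstack([proj(d,pts(p))-o for d,o in zip(ds,near)]).ravel()
    r=least_squares(f,p0,loss="soft_l1");return r.x,f(r.x).reshape(2,4,2),ds
if __name__=="__main__":
    np.set_printoptions(precision=4,suppress=True)
    p,res,ds=run();print(p,np.degrees(p[2]));print(res)
    for i,n in enumerate(N):print(n,T(p,clip(n,0,0)),T(p,clip(n,p[3+i],.042)))
    a=[]
    rim=np.array([(x*.06,y*.075,z) for z in(.12,0) for x,y in((-1,-1),(1,-1),(1,1),(-1,1))])
    for d,(x,y) in zip(ds,((305,180),(314,170))):
        im=cv2.resize(d["img"][y:y+100,x:x+110],None,fx=3.6,fy=3.6,interpolation=cv2.INTER_CUBIC)
        q=(proj(d,T(p,rim))-[x,y]+.5)*3.6
        for z in(0,4):cv2.polylines(im,[q[z:z+4].astype(np.int32)],True,(0,255,0) if z==0 else (0,255,255),1)
        for i,n in enumerate(N):
            u=(proj(d,np.vstack([T(p,clip(n,0,0)),T(p,clip(n,p[3+i],.042))]))-[x,y]+.5)*3.6
            cv2.line(im,*[tuple(map(int,k)) for k in u],(0,0,255),1)
        a.append(im)
    cv2.imwrite("pics/fit.png",np.hstack(a))
E
python3 fit.py
```

```text
[ 0.5413 -0.1805 -0.2527  1.2304  1.4576  1.6539  1.8737] -14.476495940591134
[[[-1.4931  0.3383]
  [-0.2097  0.2919]
  [-0.8558 -0.1206]
  [ 0.6308 -0.0358]]

 [[ 0.1461  0.3408]
  [ 0.6196 -0.8217]
  [-0.3303 -0.6665]
  [ 0.8814 -0.064 ]]]
front [[ 0.4736 -0.163   0.114 ]] [[ 0.4352 -0.1531  0.1   ]]
back [[ 0.6091 -0.198   0.114 ]] [[ 0.6495 -0.2084  0.1093]]
left [[ 0.5626 -0.0982  0.114 ]] [[ 0.5731 -0.0576  0.1175]]
right [[ 0.5201 -0.2628  0.114 ]] [[ 0.5101 -0.3016  0.1265]]
```

View pics/fit.png

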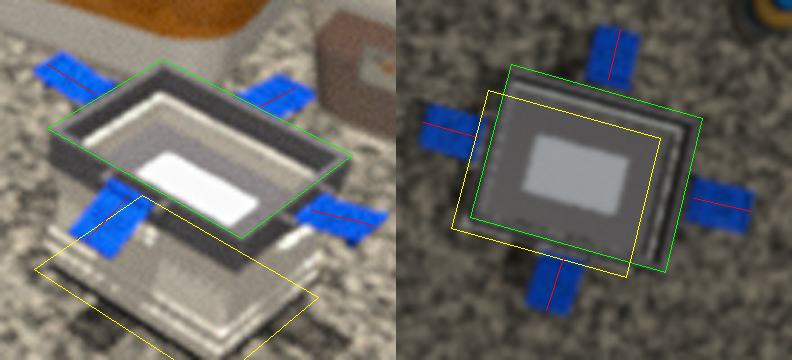

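Overlay: clip midlines fit within about 1 px; the green rim lies near the real one, within about 2 px. Clips are roughly straight out (1.2–1.9 rad). Moving above the carrier for a wrist look.

apply_moves(targets=[[[22,-40,6,0,0,7.7,0.4],[22,-40,6,0,0,0,0.4],[22,-40,6,0,0,0,0.4],[22,-40,6,0,0,0,0.4],[22,-40,6,0,0,0,0.4],[22,-40,6,0,0,0,0.4],[22,-40,6,0,0,0,0.4],[22,-40,6,0,0,0,0.4]]], force=40)

```text
time_s: 1.3
tool_pos: [0.3655, 0.1415, 0.2796]
ee_rot: [2.484, 1.923, 0.001]
contact_force: [1.0, 0.9, -0.5]
width: 0.7
```

apply_moves(targets=[[[22,-40,6,0,0,0,0.4],[22,-40,6,0,0,0,0.4],[22,-40,6,0,0,0,0.4],[22,-40,6,0,0,0,0.4],[22,-40,6,0,0,0,0.4],[22,-40,6,0,0,0,0.4],[22,-40,6,0,0,0,0.4],[0,0,0,0,0,0,0.4]]])

```text
time_s: 2.3
tool_pos: [0.5199, -0.1394, 0.3205]
ee_rot: [-2.487, -1.919, 0.001]
contact_force: [0.5, 0.3, 0.4]
width: 0.705
```

Run:
```python
from h import *
s=bot.sense();print(s["joints"],s["tool_pos"],s["ee_rot"],s["width"],s["time_s"],s["contact_force"])
d=bot.get_image("wrist");cv2.imwrite("pics/w1.png",d["img"])
```

```text
[-2.61889538e-01  3.05295154e-01  3.11717310e-01  1.57801187e+00
 -2.77072661e-04 -5.69798383e-03] [ 0.51990669 -0.13944935  0.3205492 ] [-2.48665417e+00 -1.91917862e+00  1.10169805e-03] 0.7053261371312378 2.3 [0.50458844 0.25438855 0.42486183]
```

View pics/w1.png

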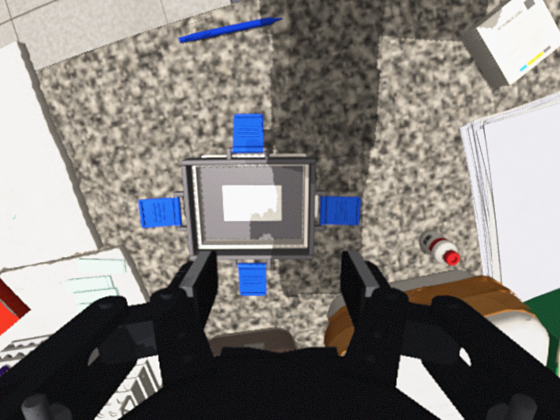

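Wrist: rim corners about (183,159), (314,158), (313,258), (189,260); clips at (340,210) left, (160,212) right, (248,134) front, (253,279) back. Including it in the fit.

```bash
sed -i 's/("scene","top")\]/CAMS]/; s/^import sys/import sys\nCAMS=["scene","top","wrist"]/; s/reshape(2,4,2)/reshape(-1,4,2)/' fit.py
python3 - <<'E'
from fit import *
np.set_printoptions(precision=4,suppress=True)
import fit
for C in (["scene","top","wrist"],["wrist"]):
    fit.CAMS=C; p,res,ds=run((.5413,-.1805,-.2527,1.23,1.46,1.65,1.87));print(C,p,np.degrees(p[2]));print(res)
    if C==["scene","top","wrist"]:P=p
d=ds[0];im=cv2.resize(d["img"][90:320,110:390],None,fx=2.5,fy=2.5)
rim=np.array([(x*.06,y*.075,.12) for x,y in((-1,-1),(1,-1),(1,1),(-1,1))])
for p,c in((P,(0,255,0)),(p,(0,0,255))):
    q=(proj(d,T(p,rim))-[110,90]+.5)*2.5;cv2.polylines(im,[q.astype(np.int32)],True,c,1)
    q=(proj(d,T(p,rim*[.9,.92,.079/.12]))-[110,90]+.5)*2.5;cv2.polylines(im,[q.astype(np.int32)],True,c,1)
cv2.imwrite("pics/w1f.png",im)
E
```

```text
Traceback (most recent call last):
  File "fit.py", line 17
    ds=[bot.get_image(n) for n inCAMS];obs=[blues(d) for d in ds]
                               ^^^^^^
SyntaxError: 'in' expected after for-loop variables
```

```bash
sed -i 's/inCAMS/in CAMS/' fit.py
python3 - <<'E'
from fit import *
np.set_printoptions(precision=4,suppress=True)
import fit
for C in (["scene","top","wrist"],["wrist"]):
    fit.CAMS=C; p,res,ds=run((.5413,-.1805,-.2527,1.23,1.46,1.65,1.87));print(C,p,np.degrees(p[2]));print(res)
    if C==["scene","top","wrist"]:P=p
d=ds[0];im=cv2.resize(d["img"][90:320,110:390],None,fx=2.5,fy=2.5)
rim=np.array([(x*.06,y*.075,.12) for x,y in((-1,-1),(1,-1),(1,1),(-1,1))])
for p,c in((P,(0,255,0)),(p,(0,0,255))):
    q=(proj(d,T(p,rim))-[110,90]+.5)*2.5;cv2.polylines(im,[q.astype(np.int32)],True,c,1)
    q=(proj(d,T(p,rim*[.9,.92,.079/.12]))-[110,90]+.5)*2.5;cv2.polylines(im,[q.astype(np.int32)],True,c,1)
cv2.imwrite("pics/w1f.png",im)
E
```

```text
['scene', 'top', 'wrist'] [ 0.5414 -0.1802 -0.251   1.0766  1.3868  1.5481  1.7524] -14.382683814457542
[[[ -1.1267   0.9096]
  [ -0.6055   0.7229]
  [ -1.0342   0.5552]
  [  0.5245   0.8735]]

 [[ -0.0574  -0.1117]
  [  2.8069   1.9491]
  [ -0.5934  -0.5416]
  [ 46.5814 -21.6158]]

 [[  0.2761  -0.3031]
  [  0.125    0.7287]
  [  0.9431   0.2541]
  [ -0.8022   0.242 ]]]
['wrist'] [ 0.542  -0.1807 -0.2502  1.1142  1.2615  1.4063  1.5628] -14.333664322091781
[[[-0.0209  0.0053]
  [ 0.1039  0.0107]
  [-0.0335  0.0417]
  [-0.0417 -0.0563]]]
```

View pics/w1f.png

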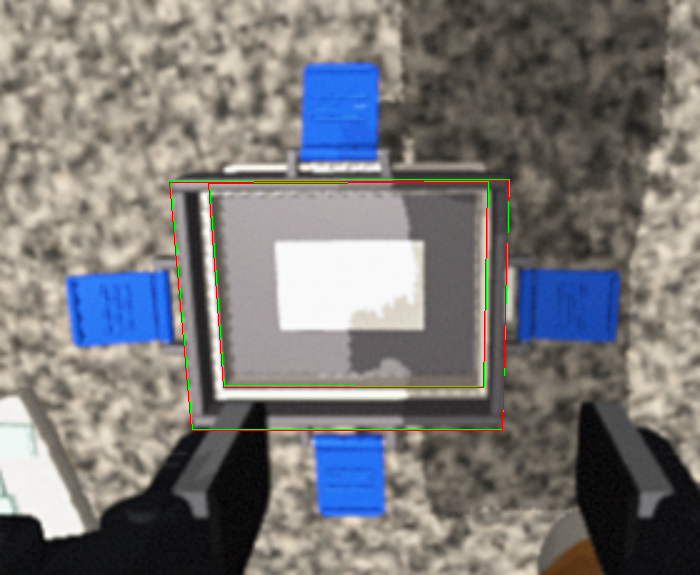

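Rim overlay now matches within 1–2 mm: centre (0.5417, −0.1805), yaw −14.35°. Starting with the left clip.

apply_moves(targets=[[[20,17,-30,0,0,0.3,0.4],[21,17,-50,0,0,0,0.4],[0,0,-50,0,0,0,0.4],[0,0,-45,0,0,0,0.4],[0,0,0,0,0,0,0.4]]])

```text
time_s: 3.18
tool_pos: [0.5578, -0.102, 0.1442]
ee_rot: [-2.475, -1.928, 0.005]
contact_force: [-0.2, 0.3, 0.4]
width: 0.7
```

apply_moves(targets=[[[0,0,-12,0,0,0,0.4],[0,0,-12,0,0,0,0.4],[0,0,-12,0,0,0,0.4],[0,0,-12,0,0,0,0.4],[0,0,-9,0,0,0,0.4],[0,0,0,0,0,0,0.4]]])

```text
time_s: 3.92
tool_pos: [0.5596, -0.1031, 0.0885]
ee_rot: [-2.479, -1.929, 0.001]
contact_force: [0.3, -0.8, -0.2]
width: 0.698
```

Run:
```python
from fit import *
import fit
fit.CAMS=["scene","wrist"]
s=bot.sense();print(s["tool_pos"],s["contact_force"],s["wrist_torque"],s["time_s"])
a=bot.get_image("scene")["img"][170:290,290:430];b=bot.get_image("wrist")["img"]
cv2.imwrite("pics/l1.png",np.hstack([cv2.resize(a,None,fx=2.8,fy=2.8),cv2.resize(b,(392,336))]))
```

```text
[ 0.55959335 -0.10307556  0.08852536] [ 0.27984856 -0.76386069 -0.15827423] [-0.05684053  0.0129365   0.01286437] 3.925
```

View pics/l1.png

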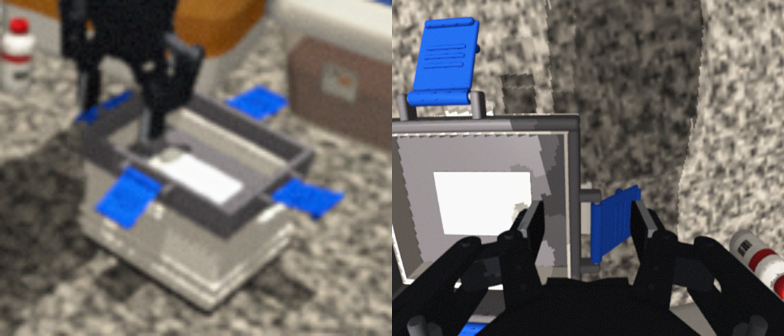

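Left clip is pressed down between the fingers, with one finger in the well. Closing.

apply_moves(targets=[[[1,-2,-2,0,0,0,0],[0,0,0,0,0,0,-1],[0,0,0,0,0,0,-1],[0,0,0,0,0,0,-1],[0,0,0,0,0,0,-1],[0,0,0,0,0,0,-1]]], force=50)

```text
time_s: 4.78
tool_pos: [0.5613, -0.1057, 0.0876]
ee_rot: [2.479, 1.928, -0.001]
contact_force: [1.2, -3.9, 5.5]
width: 0.255
```

apply_moves(targets=[[[0,0,0,0,0,0,-1],[0,0,0,0,0,0,-1],[0,0,0,0,0,0,-1]]], force=70)

```text
time_s: 5.15
tool_pos: [0.5613, -0.1057, 0.0878]
ee_rot: [2.478, 1.928, -0.001]
contact_force: [-0.3, -3.1, 7.7]
width: 0.245
```

Run:
```python
from fit import *
s=bot.sense();print(s["tool_pos"],s["contact_force"],s["width"],s["time_s"])
b=bot.get_image("wrist")["img"]
cv2.imwrite("pics/l2.png",b[100:420,130:560])
```

```text
[ 0.56131005 -0.10572311  0.08775748] [-0.26085259 -3.14005492  7.65150132] 0.24499135307079647 5.15
```

View pics/l2.png

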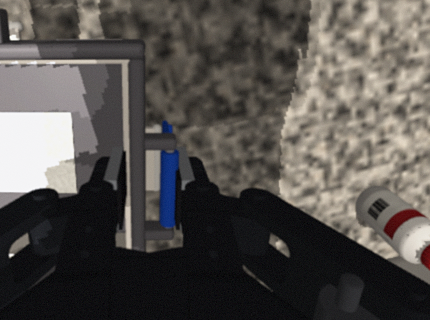

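Clip stands nearly vertical; width 0.245 is slightly more than expected 0.206. Squeezing harder once to see whether it yields, then opening to look.

apply_moves(targets=[[[0,0,0,0,0,0,-1],[0,0,0,0,0,0,-1],[0,0,0,0,0,0,-1]]], force=115)

```text
time_s: 5.58
tool_pos: [0.5614, -0.1059, 0.0882]
ee_rot: [2.478, 1.928, -0.001]
contact_force: [-2.9, -1.9, 13.2]
width: 0.229
```

apply_moves(targets=[[[0,0,0,0,0,0,0.4],[0,0,0,0,0,0,0.4],[0,0,0,0,0,0,0.4],[0,0,40,0,0,0,0.4],[0,0,50,0,0,0,0.4],[0,0,50,0,0,0,0.4],[-20,-20,40,0,0,0,0.4],[-20,-40,20,0,0,0,0.4]]], force=70)

```text
time_s: 6.58
tool_pos: [0.5213, -0.1649, 0.2895]
ee_rot: [2.476, 1.931, 0.003]
contact_force: [-0.1, 0.4, -1.8]
width: 0.704
```

Run:
```python
from fit import *
s=bot.sense();print(s["tool_pos"],s["contact_force"],s["width"],s["time_s"])
b=bot.get_image("wrist")["img"];a=bot.get_image("scene")["img"][170:290,290:430]
cv2.imwrite("pics/l3.png",np.hstack([cv2.resize(b[90:330,150:430],None,fx=1.5,fy=1.5),cv2.resize(a,(378,360))]))
```

```text
[ 0.52128415 -0.1649267   0.28949416] [-0.12224801  0.41328384 -1.75333976] 0.7038572009537651 6.575
```

View pics/l3.png

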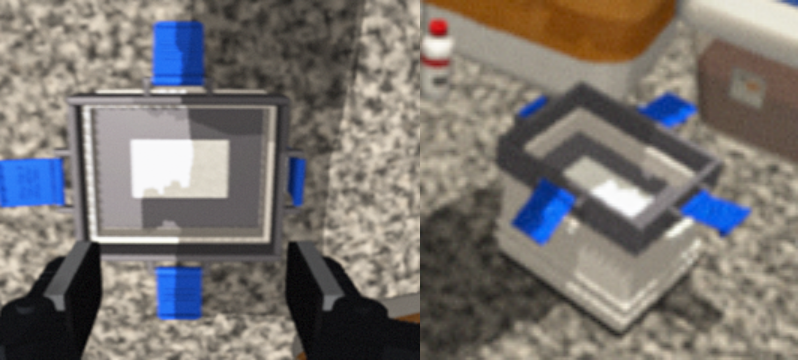

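Left clip hangs steeply; whether it's at 0 or 0.2 needs numbers. Comparing predicted outlines with the blue mask.

```bash
cat > ang.py <<'E'
from fit import *
np.set_printoptions(precision=4,suppress=True)
def hull(d,p,n,a):
    o=np.r_[O[n],0.];t=np.array([-o[1],o[0],0]);h=np.r_[clip(n,0,0)[:2],.114]
    u=o*np.sin(a)-np.array([0,0,1])*np.cos(a); v=o*np.cos(a)+np.array([0,0,1])*np.sin(a)
    X=[h+u*r+v*k+t*w for r in(-.002,.042) for k in(-.0015,.0015) for w in(-.017,.017)]
    return cv2.convexHull(proj(d,T(p,np.array(X))).astype(np.float32))
def report(p,names,cams=("scene","top","wrist"),As=(0,.1,.2,.3,.6)):
    for c in cams:
        d=bot.get_image(c);hs=cv2.cvtColor(d["img"],cv2.COLOR_BGR2HSV)
        m=cv2.inRange(hs,(105,150,40),(130,255,255))
        for n in names:
            best=[]
            for a in As:
                q=np.zeros_like(m);cv2.fillConvexPoly(q,np.round(hull(d,p,n,a)*16).astype(np.int32),255,shift=4)
                if a==As[0]:
                    z=np.zeros_like(m);cv2.fillConvexPoly(z,hull(d,p,n,1.).astype(np.int32),255);z=cv2.dilate(z|q,np.ones((25,25)))
                    b=cv2.boundingRect(m&z); ar=cv2.countNonZero(m&z)
                best.append((a,cv2.boundingRect(q),cv2.countNonZero(q)))
            print(c,n,"obs",b,ar," pred",best)
E
python3 - <<'E'
from ang import *
import fit
fit.N[:]=["front","back","right"]
fit.CAMS=["wrist"]
p,res,_=run((.5417,-.1805,-.2502,1.1,1.3,1.6));print(p);print(res)
report(p,["left"])
d=bot.get_image("wrist");print("cam",-np.array(d["R"]).T@d["t"])
E
```

```text
Traceback (most recent call last):
  File "fit.py", line 21, in run
    r=least_squares(f,p0,loss="soft_l1");return r.x,f(r.x).reshape(-1,4,2),ds
                                                    ~~~~~~~~~~~~~~^^^^^^^^
ValueError: cannot reshape array of size 6 into shape (4,2)
```

```bash
sed -i 's/reshape(-1,4,2)/reshape(-1,len(N),2)/' fit.py
python3 - <<'E'
from ang import *
import fit
fit.N[:]=["front","back","right"]
fit.CAMS=["wrist"]
p,res,_=run((.5417,-.1805,-.2502,1.1,1.3,1.6));print(p);print(res)
report(p,["left"])
d=bot.get_image("wrist");print("cam",-np.array(d["R"]).T@d["t"])
E
```

```text
[ 0.5422 -0.1795 -0.249   1.0783  1.2712  1.5248]
[[[-0.  0.]
  [ 0.  0.]
  [ 0. -0.]]]
scene left obs (327, 203, 15, 32) 59  pred [(0, (324, 202, 12, 21), 171), (0.1, (323, 202, 14, 21), 157), (0.2, (321, 202, 16, 20), 139), (0.3, (320, 202, 17, 19), 127), (0.6, (317, 202, 20, 15), 73)]
top left obs (332, 203, 6, 12) 37  pred [(0, (332, 201, 7, 16), 53), (0.1, (330, 201, 9, 15), 74), (0.2, (329, 201, 10, 15), 91), (0.3, (327, 201, 12, 14), 111), (0.6, (324, 201, 15, 14), 164)]
wrist left obs (343, 197, 12, 32) 295  pred [(0, (340, 190, 14, 40), 404), (0.1, (344, 190, 10, 40), 298), (0.2, (347, 190, 7, 40), 186), (0.3, (348, 190, 8, 41), 226), (0.6, (347, 191, 20, 40), 559)]
cam [ 0.4551 -0.1476  0.429 ]
```

Top view places the left clip's outer edge at px 332 = angle 0 (0.2 would be 329); wrist agrees. Snapped. Now the right clip, same jaw direction.

apply_moves(targets=[[[0,-45,-20,0,0,0,0.4],[1,-45,-25,0,0,0,0.4],[0,0,-50,0,0,0,0.4],[0,0,-50,0,0,0,0.4],[0,0,-15,0,0,0,0.4],[0,0,0,0,0,0,0.4]]])

```text
time_s: 7.72
tool_pos: [0.5221, -0.2546, 0.1274]
ee_rot: [-2.478, -1.93, 0.001]
contact_force: [0.9, 0.0, 1.2]
width: 0.702
```

Run:
```python
from rig import bot
s=bot.sense();print(s["tool_pos"],s["ee_rot"],s["contact_force"],s["time_s"])
```

```text
[ 0.52211594 -0.25461723  0.12743882] [-2.47792262e+00 -1.92972523e+00  5.96659315e-04] [0.92497808 0.02916628 1.17790115] 7.725
```

apply_moves(targets=[[[0,0,-12,0,0,0,0.4],[0,0,-12,0,0,0,0.4],[0,0,-10,0,0,0,0.4],[0,0,-6,0,0,0,0.4],[0,0,0,0,0,0,0.4]]])

```text
time_s: 8.35
tool_pos: [0.5218, -0.255, 0.0868]
ee_rot: [-2.479, -1.929, 0.001]
contact_force: [-0.2, -0.0, 0.1]
width: 0.701
```

apply_moves(targets=[[[0,0,0,0,0,0,-1],[0,0,0,0,0,0,-1],[0,0,0,0,0,0,-1],[0,0,0,0,0,0,-1],[0,0,0,0,0,0,-1],[0,0,0,0,0,0,-1],[0,0,0,0,0,0,-1]]], force=70)

```text
time_s: 9.22
tool_pos: [0.5226, -0.2548, 0.088]
ee_rot: [2.479, 1.929, 0.003]
contact_force: [-0.5, 1.8, 6.5]
width: 0.25
```

apply_moves(targets=[[[0,0,0,0,0,0,-1],[0,0,0,0,0,0,-1],[0,0,0,0,0,0,-1]]], force=115)

```text
time_s: 9.6
tool_pos: [0.5228, -0.2546, 0.0884]
ee_rot: [2.479, 1.929, 0.004]
contact_force: [-2.2, 1.7, 12.7]
width: 0.229
```

apply_moves(targets=[[[0,0,0,0,0,0,0.4],[0,0,0,0,0,0,0.4],[0,0,0,0,0,0,0.4],[0,0,45,0,0,0,0.4],[0,0,50,0,0,0,0.4],[0,10,40,0,0,-10,0.4],[-5,10,25,0,0,-10,0.4],[-5,10,0,0,0,-10,0.4]]], force=70)

```text
time_s: 10.6
tool_pos: [0.5128, -0.2253, 0.2493]
ee_rot: [2.895, 1.213, 0.003]
contact_force: [1.4, -0.3, -0.7]
width: 0.699
```

apply_moves(targets=[[[-5,10,0,0,0,-10,0.4],[-5,10,0,0,0,-10,0.4],[-5,10,0,0,0,-10,0.4],[-5,10,0,0,0,-10,0.4],[-5,10,0,0,0,-10,0.4],[-5,10,0,0,0,-10,0.4],[0,0,0,0,0,0,0.4]]])

```text
time_s: 11.48
tool_pos: [0.4819, -0.1648, 0.2475]
ee_rot: [3.118, -0.386, 0.0]
contact_force: [-0.5, -0.0, 0.5]
width: 0.698
```

Run:
```python
from ang import *
import fit
s=bot.sense();print(s["tool_pos"],s["ee_rot"],np.degrees(2*np.arctan2(s["ee_rot"][1],s["ee_rot"][0])),s["joints"],s["time_s"])
p=np.array([.542,-.1798,-.2497])
report(p,["right","left"],("scene","top"))
d=bot.get_image("wrist");m=cv2.inRange(cv2.cvtColor(d["img"],cv2.COLOR_BGR2HSV),(105,150,40),(130,255,255))
k,l,st,c=cv2.connectedComponentsWithStats(m);print(st[1:][st[1:,4]>40],c[1:][st[1:,4]>40])
for n,a in zip(N,(1.08,1.27,0,0)):print(n,proj(d,T(p,clip(n,a))))
d=bot.get_image("top");
for n,a in zip(N,(1.08,1.27,0,0)):print(n,proj(d,T(p,clip(n,a))))
print(blues(d))
cv2.imwrite("pics/f0.png",bot.get_image("wrist")["img"])
```

```text
[ 0.4819 -0.1648  0.2475] [ 3.1177 -0.3864  0.0003] -14.130512616325598 [-0.3295  0.2303  0.0283  1.3686 -0.      1.4879] 11.475
scene right obs (385, 234, 12, 22) 125  pred [(0, (383, 233, 14, 24), 169), (0.1, (384, 233, 13, 25), 191), (0.2, (386, 233, 11, 26), 213), (0.3, (386, 233, 12, 26), 223), (0.6, (386, 234, 17, 26), 259)]
scene left obs (328, 203, 13, 32) 53  pred [(0, (324, 202, 13, 21), 170), (0.1, (323, 202, 14, 21), 156), (0.2, (322, 202, 15, 20), 136), (0.3, (320, 202, 17, 19), 124), (0.6, (317, 202, 20, 15), 74)]
top right obs (0, 0, 0, 0) 0  pred [(0, (390, 218, 9, 15), 84), (0.1, (392, 218, 7, 15), 65), (0.2, (393, 218, 6, 16), 43), (0.3, (394, 218, 5, 16), 45), (0.6, (394, 218, 10, 17), 102)]
top left obs (332, 203, 7, 12) 41  pred [(0, (332, 201, 7, 16), 53), (0.1, (330, 201, 9, 15), 74), (0.2, (329, 201, 10, 15), 92), (0.3, (328, 201, 11, 14), 111), (0.6, (324, 201, 15, 14), 165)]
[[ 331   99   41    9  327]
 [ 137  148   32  105  674]
 [ 230  179   43   40 1439]
 [ 415  183   50   36 1548]
 [ 323  278   19   10  173]
 [ 476  293   18   18   68]] [[351.4832 102.7798]
 [152.3472 201.2478]
 [251.0424 197.5789]
 [439.2933 199.8611]
 [331.9133 282.3757]
 [482.3824 299.2206]]
front [[250.2739 196.3181]]
back [[438.8653 198.621 ]]
left [[347.0476 103.4798]]
right [[336.8329 273.0815]]
front [[357.3948 247.8962]]
back [[373.429  184.9023]]
left [[334.747  208.6515]]
right [[394.0902 225.0992]]
[[405.4139 106.3589]
 [380.3333 119.0952]
 [373.5414 185.4696]
 [335.2222 208.5278]
 [358.0378 248.1351]
 [350.7453 297.0472]]
```

View pics/f0.png

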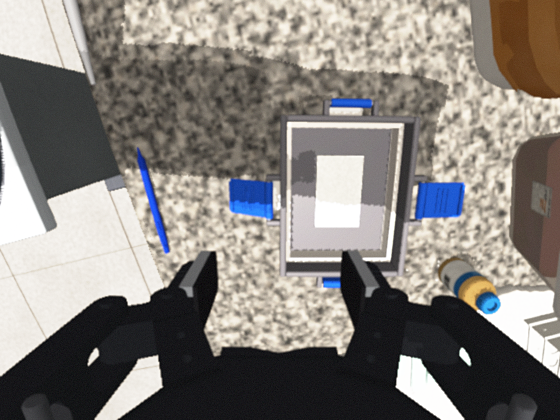

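Left (350,103) and right (330,282) clips are flush; front (251,198) and back (440,200) still out; carrier unmoved to ~1 mm. Front next.

apply_moves(targets=[[[-1,0,-50,0,0,0,0.4],[0,0,-50,0,0,0,0.4],[0,0,-20,0,0,0,0.4],[0,0,-12,0,0,0,0.4],[0,0,-12,0,0,0,0.4],[0,0,-10,0,0,0,0.4],[0,0,-6,0,0,0,0.4],[0,0,0,0,0,0,0.4]]])

```text
time_s: 12.72
tool_pos: [0.481, -0.1651, 0.0872]
ee_rot: [-3.117, 0.389, 0.0]
contact_force: [0.7, 0.1, -0.3]
width: 0.704
```

apply_moves(targets=[[[0,0,0,0,0,0,-1],[0,0,0,0,0,0,-1],[0,0,0,0,0,0,-1],[0,0,0,0,0,0,-1],[0,0,0,0,0,0,-1],[0,0,0,0,0,0,-1],[0,0,0,0,0,0,-1]]], force=70)

```text
time_s: 13.6
tool_pos: [0.4825, -0.1656, 0.0886]
ee_rot: [3.117, -0.389, 0.005]
contact_force: [-1.2, 1.2, 9.0]
width: 0.245
```

apply_moves(targets=[[[0,0,0,0,0,0,-1],[0,0,0,0,0,0,-1],[0,0,0,0,0,0,-1]]], force=115)

```text
time_s: 13.98
tool_pos: [0.4832, -0.1657, 0.0895]
ee_rot: [3.117, -0.389, 0.008]
contact_force: [-3.2, 1.7, 19.6]
width: 0.225
```

apply_moves(targets=[[[0,0,0,0,0,0,0.4],[0,0,0,0,0,0,0.4],[0,0,0,0,0,0,0.4],[0,0,50,0,0,0,0.4],[0,0,50,0,0,0,0.4],[40,-10,0,0,0,0,0.4],[41,-10,0,0,0,0,0.4],[41,-10,0,0,0,0,0.4]]], force=70)

```text
time_s: 14.98
tool_pos: [0.6042, -0.1954, 0.1873]
ee_rot: [3.117, -0.389, 0.0]
contact_force: [-0.2, 0.1, 0.1]
width: 0.698
```

apply_moves(targets=[[[0,0,-30,0,0,0,0.4],[0,0,-30,0,0,0,0.4],[0,0,0,0,0,0,0.4],[0,0,0,0,0,0,0.4]]])

```text
time_s: 15.48
tool_pos: [0.6034, -0.1953, 0.1285]
ee_rot: [3.117, -0.389, 0.002]
contact_force: [-0.4, -1.3, 0.9]
width: 0.697
```

apply_moves(targets=[[[0,0,-12,0,0,0,0.4],[0,0,-12,0,0,0,0.4],[0,0,-11,0,0,0,0.4],[0,0,-6,0,0,0,0.4],[0,0,0,0,0,0,0.4]]])

```text
time_s: 16.1
tool_pos: [0.6028, -0.195, 0.0858]
ee_rot: [-3.117, 0.389, 0.001]
contact_force: [-0.3, 0.2, 0.4]
width: 0.698
```

apply_moves(targets=[[[0,0,0,0,0,0,-1],[0,0,0,0,0,0,-1],[0,0,0,0,0,0,-1],[0,0,0,0,0,0,-1],[0,0,0,0,0,0,-1],[0,0,0,0,0,0,-1],[0,0,0,0,0,0,-1]]], force=70)

```text
time_s: 16.98
tool_pos: [0.6026, -0.1951, 0.087]
ee_rot: [3.117, -0.389, -0.001]
contact_force: [-3.5, 1.3, 9.8]
width: 0.252
```

apply_moves(targets=[[[0,0,0,0,0,0,-1],[0,0,0,0,0,0,-1],[0,0,0,0,0,0,-1]]], force=115)

```text
time_s: 17.35
tool_pos: [0.6025, -0.195, 0.0873]
ee_rot: [3.117, -0.389, -0.001]
contact_force: [-4.2, 1.3, 15.4]
width: 0.233
```

apply_moves(targets=[[[0,0,0,0,0,0,0.4],[0,0,0,0,0,0,0.4],[0,0,0,0,0,0,0.4],[0,0,50,0,0,0,0.4],[0,0,50,0,0,0,0.4],[-20,10,50,0,0,0,0.4],[-50,20,40,0,0,0,0.4],[-50,20,40,0,0,0,0.4]]], force=70)

```text
time_s: 18.35
tool_pos: [0.4887, -0.1474, 0.3119]
ee_rot: [3.117, -0.389, 0.001]
contact_force: [0.0, 0.1, 1.3]
width: 0.701
```

apply_moves(targets=[[[0,40,0,0,0,0,0.4],[0,40,0,0,0,0,0.4],[0,0,0,0,0,0,0.4]]])

```text
time_s: 18.73
tool_pos: [0.4898, -0.0659, 0.3112]
ee_rot: [-3.118, 0.384, -0.001]
contact_force: [-0.1, -0.0, 0.7]
width: 0.699
```

Run:
```python
from ang import *
s=bot.sense();print(s["tool_pos"],s["time_s"])
p=np.array([.542,-.1798,-.2497])
report(p,N,As=(0,.1,.2))
a=bot.get_image("wrist")["img"];b=bot.get_image("scene")["img"][170:290,290:430]
cv2.imwrite("pics/e.png",np.hstack([cv2.resize(a,(440,330)),cv2.resize(b,(360,330),interpolation=cv2.INTER_CUBIC)]))
cv2.imwrite("pics/etop.png",cv2.resize(bot.get_image("top")["img"][150:270,260:440],None,fx=4.4,fy=4.4,interpolation=cv2.INTER_CUBIC))
```

```text
[ 0.4898 -0.0659  0.3112] 18.725
scene front obs (334, 229, 14, 23) 215  pred [(0, (332, 229, 16, 24), 256), (0.1, (331, 229, 17, 25), 271), (0.2, (330, 229, 18, 25), 280)]
scene back obs (372, 206, 22, 33) 37  pred [(0, (368, 205, 16, 22), 238), (0.1, (369, 205, 15, 21), 223), (0.2, (370, 205, 14, 21), 208)]
scene left obs (328, 202, 14, 33) 56  pred [(0, (324, 202, 13, 21), 170), (0.1, (323, 202, 14, 21), 156), (0.2, (322, 202, 15, 20), 136)]
scene right obs (385, 233, 13, 22) 121  pred [(0, (383, 233, 14, 24), 169), (0.1, (384, 233, 13, 25), 191), (0.2, (386, 233, 11, 26), 213)]
top front obs (0, 0, 0, 0) 0  pred [(0, (351, 239, 16, 6), 54), (0.1, (351, 239, 16, 7), 69), (0.2, (350, 239, 17, 9), 92)]
top back obs (0, 0, 0, 0) 0  pred [(0, (363, 189, 17, 8), 81), (0.1, (363, 189, 17, 7), 61), (0.2, (364, 189, 16, 6), 39)]
top left obs (0, 0, 0, 0) 0  pred [(0, (332, 201, 7, 16), 53), (0.1, (330, 201, 9, 15), 74), (0.2, (329, 201, 10, 15), 92)]
top right obs (0, 0, 0, 0) 0  pred [(0, (390, 218, 9, 15), 84), (0.1, (392, 218, 7, 15), 65), (0.2, (393, 218, 6, 16), 43)]
wrist front obs (283, 242, 6, 39) 162  pred [(0, (284, 239, 4, 41), 157), (0.1, (280, 239, 8, 41), 248), (0.2, (277, 239, 11, 41), 335)]
wrist back obs (396, 253, 11, 27) 210  pred [(0, (387, 239, 19, 40), 488), (0.1, (390, 239, 16, 40), 407), (0.2, (394, 239, 12, 40), 325)]
wrist left obs (330, 186, 35, 14) 365  pred [(0, (328, 187, 37, 11), 344), (0.1, (328, 184, 37, 15), 452), (0.2, (328, 180, 37, 19), 593)]
wrist right obs (328, 322, 27, 7) 158  pred [(0, (322, 306, 32, 22), 595), (0.1, (322, 308, 32, 20), 527), (0.2, (322, 311, 32, 17), 459)]
```

View pics/e.png

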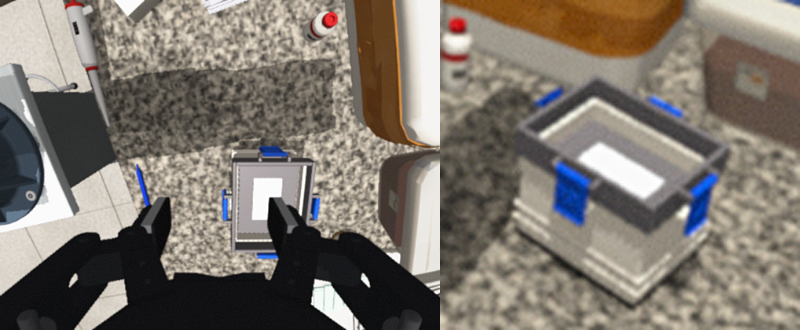

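Wrist/scene: all four clips hang down; front and left measure 0. Back and right are partly hidden behind the rim from here, so I'll look from their outer side.

apply_moves(targets=[[[22,-45,0,0,0,0,0.4],[22,-45,0,0,0,0,0.4],[22,-45,0,0,0,0,0.4],[22,-45,0,0,0,0,0.4],[22,-45,0,0,0,0,0.4],[20,-45,0,0,0,0,0.4],[0,0,0,0,0,0,0.4]]])

```text
time_s: 19.9
tool_pos: [0.615, -0.3239, 0.3102]
ee_rot: [-3.116, 0.393, 0.003]
contact_force: [0.2, -0.9, -1.4]
width: 0.698
```

Run:
```python
from ang import *
s=bot.sense();print(s["tool_pos"],s["time_s"])
p=np.array([.542,-.1798,-.2497])
report(p,N,("top","wrist"),As=(0,.1,.2))
cv2.imwrite("pics/e2.png",bot.get_image("wrist")["img"])
```

```text
[ 0.615  -0.3239  0.3102] 19.9
top front obs (353, 240, 14, 4) 37  pred [(0, (351, 239, 16, 6), 54), (0.1, (351, 239, 16, 7), 69), (0.2, (350, 239, 17, 9), 92)]
top back obs (367, 189, 12, 7) 44  pred [(0, (363, 189, 17, 8), 81), (0.1, (363, 189, 17, 7), 61), (0.2, (364, 189, 16, 6), 39)]
top left obs (332, 202, 7, 12) 45  pred [(0, (332, 201, 7, 16), 53), (0.1, (330, 201, 9, 15), 74), (0.2, (329, 201, 10, 15), 92)]
top right obs (393, 219, 6, 12) 37  pred [(0, (390, 218, 9, 15), 84), (0.1, (392, 218, 7, 15), 65), (0.2, (393, 218, 6, 16), 43)]
wrist front obs (107, 57, 13, 35) 351  pred [(0, (107, 56, 26, 39), 768), (0.1, (107, 56, 22, 39), 647), (0.2, (107, 56, 19, 39), 520)]
wrist back obs (242, 54, 11, 38) 305  pred [(0, (242, 52, 9, 41), 293), (0.1, (242, 52, 12, 41), 418), (0.2, (242, 52, 16, 41), 562)]
wrist left obs (0, 0, 0, 0) 0  pred [(0, (0, 0, 0, 0), 0), (0.1, (0, 0, 0, 0), 0), (0.2, (0, 0, 0, 0), 0)]
wrist right obs (167, 152, 32, 7) 178  pred [(0, (166, 150, 41, 7), 246), (0.1, (166, 153, 41, 4), 164), (0.2, (166, 153, 41, 7), 250)]
```

View pics/e2.png

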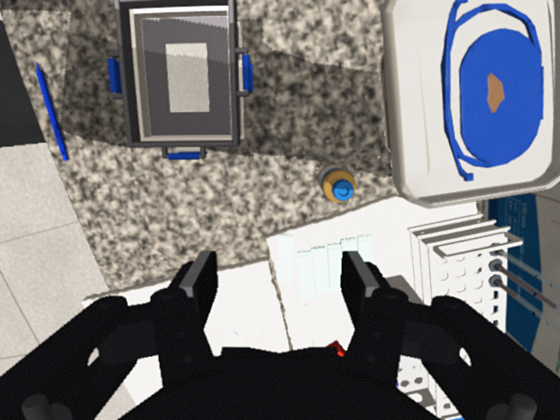

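Back measures 0. Right is viewed almost edge-on, so ambiguous; one step further out to see its outer face.

apply_moves(targets=[[[-38,-40,0,0,0,0,0.4],[-38,-40,0,0,0,0,0.4],[-38,-40,0,0,0,0,0.4],[0,0,0,0,0,0,0.4]]])

```text
time_s: 20.55
tool_pos: [0.4974, -0.4424, 0.3142]
ee_rot: [3.116, -0.394, 0.001]
contact_force: [1.2, 0.1, -0.1]
width: 0.7
```

Run:
```python
from ang import *
s=bot.sense();print(s["tool_pos"],s["time_s"])
p=np.array([.542,-.1798,-.2497])
report(p,["front","back","right"],("wrist",),As=(0,.1,.2))
d=bot.get_image("wrist");print("rim",proj(d,T(p,[(-.06,-.075,.12),(.06,-.075,.12)])))
```

```text
[ 0.4974 -0.4424  0.3142] 20.55
wrist front obs (0, 0, 0, 0) 0  pred [(0, (0, 0, 0, 0), 0), (0.1, (0, 0, 0, 0), 0), (0.2, (0, 0, 0, 0), 0)]
wrist back obs (0, 0, 0, 0) 0  pred [(0, (0, 0, 0, 0), 0), (0.1, (0, 0, 0, 0), 0), (0.2, (0, 0, 0, 0), 0)]
wrist right obs (241, 4, 34, 21) 636  pred [(0, (239, 5, 36, 18), 608), (0.1, (239, 5, 36, 22), 740), (0.2, (239, 4, 36, 26), 849)]
rim [[193.821   -2.8727]
 [317.1099  -3.8378]]
```

All four clips show the same agreement with angle 0 (areas 3–6% over prediction; unsnapped at 0.2 would be 40–110% over). Handing in.

```bash
python3 -c "
from rig import bot
print(bot.finish_job())"
```

```text
the job is handed in; nothing more can be done
None
```

I flipped down all four blue clips and squeezed each against its rim, with one finger in the well and one outside. Grip went up to 115 N, in the order left, right, front, back. I handed the job in at 20.6 s on the robot's clock, with the arm well clear of everything.

**Clips:** all four read as hanging straight down and snapped shut.
- **Front, back and right:** their outer faces, seen in the wrist camera, are 3–5 % larger in area than a shut clip should look. An unsnapped clip, at 0.2 rad, should look 40–110 % larger than a shut one.
- **Left:** its outer edge in the overhead view sits exactly where a shut clip's should.
- **Right:** an earlier view was almost edge-on and could not settle it. The closer view gave a height of 21 px against 18 expected for shut and 26 for unsnapped, so I count it as shut.

**Grip width:** at full squeeze the gripper read 0.225–0.233 on all four clips, a little wider than the 0.206 I expected. I take that as give in the fingers, since all four were alike.

**Carrier and surroundings:** the carrier moved about 1 mm at most and is upright. I touched nothing else, and the pictures showed no bystander disturbed, but I did not measure their positions.

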